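# Square up, photograph and pack a batch of terminal strips

## Task

Stand every terminal strip on the inspection stage in the lanes between the blue pusher bar and the fence, lengthwise from bar to fence, then swing the red-gripped lever to its stop and let it spring back, so that all strips are square against the fence. With them like that, take the record photo: press the yellow camera release to its halfway stop, hold it there for about a second to focus, then press it fully down and let it up. Finally put all the strips upright in the shallow cardboard carton, side by side and not on top of one another, and leave the other things on the bench alone.

Things in the scene. Friction and masses are not known exactly. Their poses are not given: they have to be found in the camera images.
- strip_a_center (a point): terminal strip with green end plates: a row of ivory terminal blocks on a steel rail, 116 mm long (rail ends; the blocks take the middle 100 mm), 42 mm wide, 50 mm high, 0.15 to 0.31 kg; the two ends are alike. Point: its centre, 25 mm above its underside; x along its length, z up. Stands upright on the bench at the start; may be absent (None).
- strip_b_center (a point): terminal strip with orange end plates: a row of ivory terminal blocks on a steel rail, 116 mm long (rail ends; the blocks take the middle 100 mm), 42 mm wide, 50 mm high, 0.15 to 0.31 kg; the two ends are alike. Point: its centre, 25 mm above its underside; x along its length, z up. Stands upright on the bench at the start; may be absent (None).
- strip_c_center (a point): terminal strip with blue end plates: a row of ivory terminal blocks on a steel rail, 116 mm long (rail ends; the blocks take the middle 100 mm), 42 mm wide, 50 mm high, 0.15 to 0.31 kg; the two ends are alike. Point: its centre, 25 mm above its underside; x along its length, z up. Stands upright on the bench at the start; may be absent (None).
- stage_top (a point): fixed inspection stage: aluminium plate 230 (x) x 270 (y) mm, 15 mm high. Point: centre of its top; x from the blue pusher bar (near) to the dark fence (far), y along both. Strips stand lengthwise along x between pusher face (x = -75 mm when back) and fence face (+85 mm), in three 60 mm wide lanes at y = -85, 0, +85 mm between white ribs 10 mm high (x -30 to 85). Pusher, fence 25 mm high. Camera post x 190, y -165, 240 high.
- fence_face (a point): middle of the foot of the fence's near face, on the plate (axes as the stage); a strip that is squared up has a rail end flat against this face, so its centre lies 58 mm short of it
- lever (a joint): sprung lever at the stage's right (-y) side, rad: 0 = at rest, leaning 0.375 rad towards the pusher side (-x of the stage); 0.75 = at its stop, leaning as far the other way. It drives the pusher bar 57 mm per rad towards the fence, leaving 117 mm at the stop. Needs about 4 N at the grip at rest, 8 N at the stop; lever and bar spring back when let go.
- lever_pivot (a point): pivot of the lever, axis along the stage's y; 20 mm towards the pusher and 205 mm to the right of the stage's centre, 60 mm above the bench
- lever_grip (a point): centre of the lever's red cross-grip: a round bar 20 mm thick, 64 mm long along the stage's y, on a 12 mm rod, 130 mm from the pivot; moves with the lever
- release_top (a point): centre of the top of the camera release, a yellow round button 40 mm across on a grey box 90 x 80 x 40 mm fixed to the bench; the top is 76 mm above the bench when up; pressed straight down, first 8 mm to the halfway stop, then 8 mm more; moves with the button
- release_half (a joint): first stage of the camera release, m: 0 = up, 0.008 = at the halfway stop (focus); needs 1.5 N rising to 3.5 N
- release_full (a joint): second stage of the camera release, m: 0 = not entered, 0.008 = fully down (exposure); starts to move only at about 9 N and needs about 11.5 N to be fully down; springs back
- carton_in (a point): shallow open cardboard carton, fixed, outside 280 (x) x 155 (y) x 35 mm high, walls 4 mm. Point: centre of its inner floor, 4 mm above the bench; x along its long side. Three strips fit side by side with their length along y, 80 mm apart.
- pliers: red-handled pliers lying on the bench, about 180 x 60 x 20 mm; a bystander, leave alone
- screwdriver: screwdriver lying on the bench; a bystander, leave alone
- gland_white: white plastic cable gland standing upright, 44 mm across, 50 mm high; a bystander, leave alone
- gland_black: black plastic cable gland standing upright, 44 mm across, 50 mm high; a bystander, leave alone
- gland_white2: second white cable gland, same size; a bystander, leave alone
Not all that is in view belongs to the job. What is shaped like the part that bears strip_c_center but pink is not meant.

How it is judged:
By the outcome, as a careful person would: the job done as asked, in the order asked, and still so for the second after the job is handed in, with the robot touching nothing.
Of strip_a, strip_b, strip_c only 2 to 3 are there at a start; the rules pass over those that are not, and their reading is None.
At some moment in a run one of strip_a, strip_b, strip_c may be knocked a few centimetres aside while the robot is not near it.
It also fails if it takes over 210 s, if anything falls off the work surface, if the arm or the gripper's body presses on something with over 40 N, if the wrist force passes 120 N, or if a joint passes its speed limit or range.

## Robot

A 7-joint arm with a two-finger parallel gripper is mounted at the origin on the work surface. World frame = base frame: x ahead of the robot, y to its left, z up, the work surface at z = 0. Lengths are in mm, angles in rad, forces in N, time in s.
With the tool pointing down it reaches from about 400 to 900 mm from the base axis. Payload 5.6 kg.
Tool frame: the origin (TCP) lies midway between the tips of the shut fingers; the grasp point (between the pads) lies 19 mm behind it; x points along the fingers, y is the direction in which the jaws open and shut, and the axes are right-handed (so a half turn about x gives the same grasp; the last joint's range is limited). The gripper opens to 92 mm and grips with 3 to 60 N. Pads are 20 mm wide; open, the fingers measure 128 mm over their backs; the gripper's body (75 mm by 189 mm) begins 69 mm behind the grasp point.
Start: joints at [1.071, 0.468, -0.012, 1.603, 0.006, 1.071, -0.056], TCP at [286.663, -583.381, 214.592] pointing down, gripper open.
Joint ranges: [-2.53, 2.53], [-0.31, 2.02], [-1.57, 1.55], [0.28, 2.44], [-1.29, 4.43], [0.15, 1.84], [-2.92, 2.92]. Speed limits (rad/s): [2.57, 2.57, 3.14, 3.14, 3.14, 3.14, 3.14].

## Interface

Orientations are given as a rotation vector (axis times angle).
In Python, from cell import robot, grip, kin, viewer gives the robot as it stands. Calls block until the motion is done:
- robot.movep(position, orientation): joint-space move of the TCP to a pose.
- robot.servo_line(position, feed=150, rotation=None): straight line of the TCP; rotation=None keeps the orientation; feed is the mean speed in mm/s.
- robot.goto_joints(angles): joint-space move.
- grip(opening, newtons=None): opening from 0.0 (shut) to 1.0 (fully open); newtons is the grip in N (None keeps the last); returns when the fingers have stopped.
- robot.hold(seconds).
- kin.ik(position, orientation): joint angles nearest the present ones, or None.
- robot.observe(): the state.
- viewer.read_camera(name): name is "side" or "top" or "wrist"; returns the picture (420x560x3 uint8, red, green, blue); there is no depth.
- viewer.camera_info(name): a dict with "camera_matrix" (3x3 intrinsics, pixels), "R" (3x3) and "t" (3): a world point X has camera coordinates R X + t. Camera axes: x right, y down, z forward; pixel columns grow to the right and rows downward; lengths in mm; the calibration is good to about 2 mm. A picture is of the moment at which its call begins: read the wrist's pose just before it. camera_info takes no time and is no camera call; for the wrist camera it gives the pose at the moment of the call.
A pose or a line that the arm cannot do raises robot.IKError and nothing moves.
- robot.job_done(): hands the job in, once; it reports no verdict.
Trained networks look in the newest picture that a camera, given by its name, has taken for a name from the list of things; names that differ only in an ending like _2 or _b are one class to them, and where a whole thing is asked for, a point or a joint stands for the part that bears it (a point fixed in the world has none). Each returns a list of dicts, best first, with "confidence" (0 to 1); they miss things now and then, are a little off and sometimes report something else, mostly with a low value. They report only what shows in the picture. A call takes as long as a camera call. They do not tell look-alikes from the thing itself.
- viewer.silhouettes(name, camera): "mask" (420x560 bool, what is visible of it).
- viewer.pinpoint(name, camera): "at" ([x, y, z] in mm, in the coordinates of the camera as it stood for that picture, good to about 4 mm: a listed point, or the origin of a listed thing).
The state is a dict: "t": time; "joints": joint angles; "joint_velocities": joint speeds; "joint_torque": joint torques, N m; "tcp_pos": TCP position; "tcp_rot": TCP orientation; "contact_force": force on the tool from outside, world axes, zero at the start; "wrist_torque": the same for the moment, N m; "grip_width": opening from 0.0 (shut) to 1.0 (fully open).
Only numpy, scipy, OpenCV 4.12 (cv2) and the standard library are available. Lean on these libraries where they do the work, as an engineer would, in place of code of your own. Each camera call takes 0.05 s, during which the arm holds its last target.

## Working session

There is one attempt and no reset: what is moved stays moved. The work goes in short steps, each a Python script; the robot and the scene stay as the last script left them, time stands still between calls to the robot, and variables do not carry over. Pictures are saved under pics/ and viewed, and the job is handed in when it is done.

```bash
ls; mkdir -p pics; python3 - <<'E'
from cell import robot, grip, kin, viewer
import cv2
o=robot.observe(); print({k:(v if not hasattr(v,'round') else v) for k,v in o.items()})
for n in ("side","top","wrist"):
    im=viewer.read_camera(n); cv2.imwrite(f"pics/{n}0.png",im[:,:,::-1])
    i=viewer.camera_info(n); print(n,i)
E
```

```text
pics
{'t': 0.0, 'joints': array([ 1.07097962,  0.46835668, -0.01162114,  1.60362053,  0.00599832,
        1.07137787, -0.05630479]), 'joint_velocities': array([ 0.00071352,  0.00035077,  0.00074334, -0.0009556 ,  0.00106851,
       -0.00059962,  0.00020159]), 'joint_torque': array([-3.75956815e-04, -5.20570457e+01, -1.30020676e-02, -2.43748051e+01,
       -5.67113527e-02,  1.73704937e-02,  1.54433128e-04]), 'tcp_pos': array([ 286.40412575, -582.85789075,  213.65493075]), 'tcp_rot': array([ 1.96779452,  0.45917677, -1.96880373]), 'contact_force': array([ 0.524141  , -1.01359686, -1.13800745]), 'wrist_torque': array([-0.05918486,  0.01875092,  0.00580806]), 'grip_width': 0.9992624023577625}
side {'camera_matrix': array([[408.33382609,   0.        , 277.15547978],
       [  0.        , 408.33382609, 205.74000111],
       [  0.        ,   0.        ,   1.        ]]), 'R': array([[-0.86401099, -0.50338457, -0.00943284],
       [-0.3397932 ,  0.59684265, -0.72685586],
       [ 0.37151795, -0.62480623, -0.68672526]]), 't': array([ 483.47225288,  242.50382098, 1011.96010855])}
top {'camera_matrix': array([[414.0634611 ,   0.        , 281.14537899],
       [  0.        , 414.0634611 , 209.64825407],
       [  0.        ,   0.        ,   1.        ]]), 'R': array([[-2.88442619e-02, -9.99583806e-01,  4.71559855e-04],
       [-9.87281763e-01,  2.84154786e-02, -1.56420209e-01],
       [ 1.56341708e-01, -4.97738791e-03, -9.87690486e-01]]), 't': array([  66.31404289,  509.65741904, 1125.50604689])}
wrist {'camera_matrix': array([[330.26664917,   0.        , 281.91567983],
       [  0.        , 330.26664917, 212.95433739],
       [  0.        ,   0.        ,   1.        ]]), 'R': array([[ 4.40914808e-01, -8.97548958e-01,  3.03940270e-06],
       [-8.58750341e-01, -4.21854267e-01,  2.90838151e-01],
       [-2.61040197e-01, -1.28237457e-01, -9.56772267e-01]]), 't': array([-650.2028332 ,  -32.87253245,  390.93188576])}
```

View pics/top0.png

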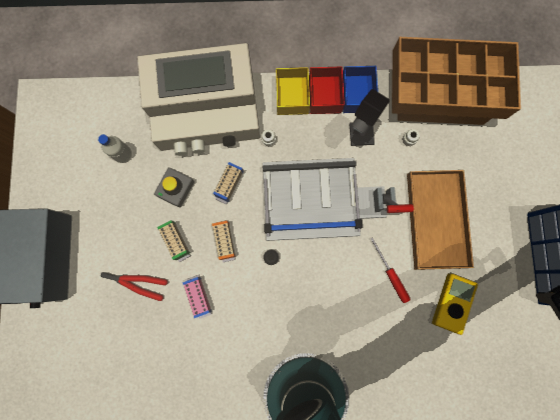

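View pics/side0.png

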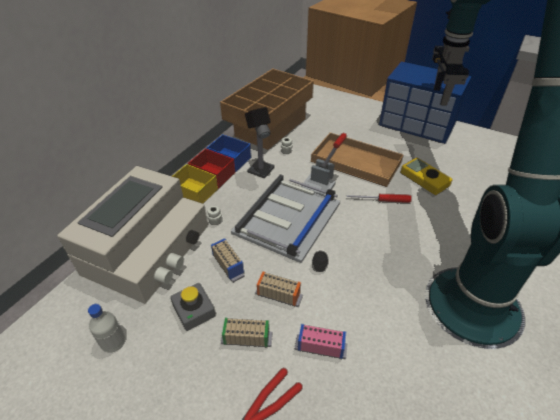

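```bash
cat > h.py <<'E'
from cell import robot, grip, kin, viewer
import numpy as np, cv2
from scipy.spatial.transform import Rotation as Ro
def towld(cam,p,info=None):
    i=info or viewer.camera_info(cam); return i["R"].T@(np.array(p)-i["t"])
def pix(cam,X):
    i=viewer.camera_info(cam); c=i["camera_matrix"]@(i["R"]@np.array(X,float)+i["t"]); return c[:2]/c[2]
def atz(cam,uv,z,info=None):
    i=info or viewer.camera_info(cam); d=i["R"].T@np.linalg.inv(i["camera_matrix"])@np.array([uv[0],uv[1],1.]); c=-i["R"].T@i["t"]
    return c+d*(z-c[2])/d[2]
def down(yaw):
    # tool x down; tool y (jaw) at yaw in the world xy plane
    y=np.array([np.cos(yaw),np.sin(yaw),0]); x=np.array([0,0,-1.]); z=np.cross(x,y)
    return Ro.from_matrix(np.c_[x,y,z]).as_rotvec()
def snap(cam,name):
    im=viewer.read_camera(cam); cv2.imwrite(f"pics/{name}.png",im[:,:,::-1]); return im
E
python3 - <<'E'
from h import *
np.set_printoptions(precision=1,suppress=True)
for cam in ("top","side"):
    viewer.read_camera(cam)
    for n in ["strip_a_center","strip_b_center","strip_c_center","stage_top","fence_face","lever_pivot","lever_grip","release_top","carton_in","pliers","screwdriver","gland_white","gland_black"]:
        for d in viewer.pinpoint(n,cam)[:5]:
            w=towld(cam,d["at"]); print(cam,n,round(d["confidence"],2),w,pix(cam,w))
print(robot.observe()['t'])
E
```

```text
top strip_a_center 0.89 [432.6 357.   27.1] [173.4 241.1]
top strip_a_center 0.34 [328.9 498.4  -0.4] [125.6 279.9]
top strip_a_center 0.24 [592.5 361.6  80.3] [167.5 181.4]
top strip_c_center 0.89 [275.3 290.2  27.5] [197.  297.5]
top strip_c_center 0.45 [552.1 -34.3  11.8] [310.4 196.5]
top stage_top 0.73 [547.4 -32.6  11.9] [309.8 198. ]
top stage_top 0.49 [ 338.3 -248.9   -1.1] [388.2 268.8]
top fence_face 0.94 [632.3 -33.4  14.5] [309.  169.3]
top lever_pivot 0.87 [ 530.5 -241.3   60.8] [386.4 198.7]
top lever_grip 0.82 [ 486.  -240.3  175.7] [398.9 207.8]
top release_top 0.59 [593.  360.3  76.5] [168.3 181.5]
top release_top 0.29 [630.9 -32.3  14. ] [308.6 169.9]
top carton_in 0.79 [ 469.7 -397.8    0.4] [436.5 221.6]
top pliers 0.74 [ 339.  -248.     0.9] [388.1 268.6]
top pliers 0.7 [326.2 497.8  -0.9] [125.8 280.8]
top screwdriver 0.83 [ 339.3 -248.6   -1.7] [388.  268.5]
top screwdriver 0.61 [432.8 216.2  24.9] [223.6 239.7]
top gland_white 0.74 [725.3  83.6   0.6] [268.4 141.4]
top gland_white 0.73 [ 720.4 -336.3    1. ] [408.7 139. ]
top gland_black 0.7 [382.9  82.   -2.5
[... 635 characters left out ...]
2] [216.3 220.9]
side release_top 0.47 [ 473.2 -397.9    4.7] [355.5 160.4]
side carton_in 0.83 [ 470.6 -399.3    8.6] [356.5 159.5]
side carton_in 0.69 [ 481.1 -236.7  177.8] [339.4 141.5]
side carton_in 0.41 [725.3  80.7  -0.1] [216.2 220.4]
side pliers 0.31 [ 473.7 -398.2    6.6] [355.4 159.9]
side screwdriver 0.58 [379.1  85.7  -0.2] [319.1 267. ]
side screwdriver 0.56 [ 339.4 -247.7    1.8] [376.7 198.8]
side gland_white 0.74 [727.   83.1   1.8] [215.2 220.3]
side gland_white 0.43 [ 715.4 -334.2    0.5] [286.4 150.7]
side gland_black 0.82 [376.5  89.   -1. ] [319.4 268.4]
side gland_black 0.27 [540.3 -32.3  12.6] [288.1 215.9]
side gland_black 0.21 [632.7 -30.4  13.6] [261.6 205.6]
1.55
```

Three real strips show in the top view: green (173,240), orange (222,240) and blue (228,182). The look-alike is the pink strip with blue end plates at (197,297), and I'll leave it alone. Next I'll refine the poses with silhouettes.

```bash
cat >> h.py <<'E'
from scipy.optimize import minimize
def hullmask(cam,pose,boxes,info,shape=(420,560),S=4):
    m=np.zeros((shape[0],shape[1]),np.uint8)
    x,y,a=pose; c,s=np.cos(a),np.sin(a)
    K=info["camera_matrix"]
    for (lx,ly,z0,z1) in boxes:
        P=np.array([[x+c*u-s*v,y+s*u+c*v,z] for u in(-lx/2,lx/2) for v in(-ly/2,ly/2) for z in(z0,z1)])
        q=(K@(info["R"]@P.T+info["t"][:,None])); q=(q[:2]/q[2]).T
        h=cv2.convexHull(q.astype(np.float32))
        cv2.fillConvexPoly(m,np.round(h*16).astype(np.int32),255,cv2.LINE_AA,4)
    return m.astype(float)/255
def fitbox(obs,boxes,p0,yaws):
    """obs: list of (cam,mask,info)"""
    def cost(p):
        t=0
        for cam,m,i in obs:
            h=hullmask(cam,p,boxes,i); t+=1-np.minimum(h,m).sum()/np.maximum(h,m).sum()
        return t
    best=None
    for a in yaws:
        r=minimize(cost,[p0[0],p0[1],a],method="Nelder-Mead",options=dict(initial_simplex=[[p0[0],p0[1],a],[p0[0]+10,p0[1],a],[p0[0],p0[1]+10,a],[p0[0],p0[1],a+.2]],xatol=.002,fatol=1e-4))
        if best is None or r.fun<best.fun: best=r
    return best.x,best.fun
def strip_boxes(zb): return [(116,36,zb,zb+8),(100,42,zb,zb+50)]
E
python3 - <<'E'
from h import *
np.set_printoptions(precision=3,suppress=True)
ims={c:viewer.read_camera(c) for c in("top","side")}
infos={c:viewer.camera_info(c) for c in ims}
def getmask(n,cam,w,r=40):
    u=pix(cam,w)
    for d in viewer.silhouettes(n,cam):
        m=d["mask"]; ys,xs=np.nonzero(m)
        if len(xs) and np.hypot(xs.mean()-u[0],ys.mean()-u[1])<r: return m,d["confidence"]
    return None,0
vis=ims["top"].copy()
for n,w in [("strip_a_center",(433,358,25)),("strip_b_center",(433,216,25)),("strip_c_center",(596,201,25))]:
    obs=[]
    for c in ims:
        m,cf=getmask(n,c,w)
        if m is not None: obs.append((c,m.astype(float),infos[c])); print(n,c,cf,m.sum())
    for o in ([obs] if len(obs)<2 else [obs,obs[:1],obs[1:]]):
        if o:
            p,f=fitbox(o,strip_boxes(0),w,[0,.8,1.6,2.4]); print([q[0] for q in o],p,f/len(o))
c="top"
for n,w in [("stage_top",(546,-32,15)),("carton_in",(470,-398,4))]:
  for c in ims:
    for d in viewer.silhouettes(n,c):
        ys,xs=np.nonzero(d["mask"]); print(n,c,d["confidence"],len(xs),xs.mean(),ys.mean(),pix(c,w))
big=cv2.resize(ims["top"][150:290,150:480],None,fx=2.4,fy=2.4,interpolation=cv2.INTER_CUBIC)
cv2.imwrite("pics/crop1.png",big[:,:,::-1])
E
```

```text
strip_a_center top 0.74 690
strip_a_center side 0.67 1297
['top', 'side'] [434.53  354.223   0.467] 0.12662222257267353
['top'] [435.539 355.317   0.517] 0.14601587340113098
['side'] [434.461 354.541   0.458] 0.10143601640228062
strip_b_center top 0.65 630
strip_b_center side 0.63 1050
['top', 'side'] [430.72  214.104   0.205] 0.15149770453462863
['top'] [430.649 215.423   0.227] 0.15931090112929225
['side'] [430.118 213.263   3.283] 0.13760864519124139
strip_c_center top 0.78 706
strip_c_center side 0.87 821
['top', 'side'] [597.984 200.688  -0.46 ] 0.1139261633360209
['top'] [598.967 201.469   2.68 ] 0.09560358993806073
['side'] [596.137 199.523  -0.48 ] 0.10964072675064507
stage_top top 0.6 10016 327.13937699680514 188.74840255591053 [309.723 198.345]
stage_top side 0.57 7351 288.4591212079989 201.07305128553938 [286.389 214.735]
carton_in top 0.91 5830 439.7713550600343 219.84888507718696 [437.011 221.305]
carton_in side 0.74 2515 359.8846918489066 159.2493041749503 [356.313 160.802]
```

View pics/crop1.png

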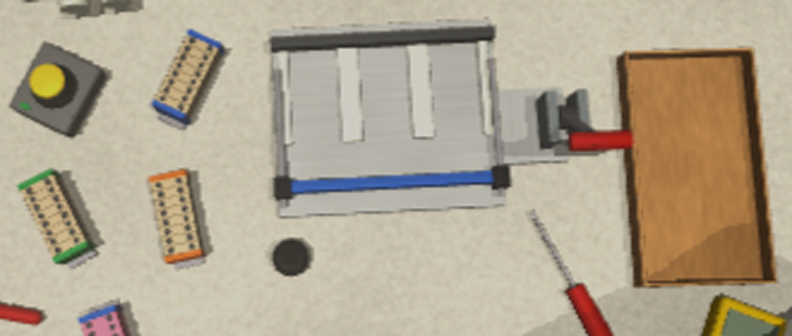

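The crop confirms it: ivory bodies with green, orange and blue end plates, and the pink one is a different part. Next: stage and carton yaw from corner pixels.

```bash
python3 - <<'E'
from h import *
np.set_printoptions(precision=1,suppress=True)
f=lambda u,v:(u/2.4+150,v/2.4+150)
def P(u,v,z): return atz("top",f(u,v),z)[:2]
def ya(a,b): d=b-a; return np.arctan2(d[1],d[0])
# stage near plate edge, y direction from right to left
a,b=P(505,206,15),P(280,216,15); print("plate near edge",a,b,ya(a,b)-np.pi/2,np.linalg.norm(b-a))
a,b=P(497,177,40),P(285,187,40); print("bar",a,b,ya(a,b)-np.pi/2)
a,b=P(494,37,40),P(272,46,40); print("fence",a,b,ya(a,b)-np.pi/2)
# carton outer top corners
c=[P(*q,35) for q in[(619,54),(752,48),(775,281),(636,286)]]; print(c, np.mean(c,0))
for i,j in((3,0),(2,1)): print("long",ya(c[i],c[j]),np.linalg.norm(c[i]-c[j]))
for i,j in((1,0),(2,3)): print("short",ya(c[i],c[j])-np.pi/2,np.linalg.norm(c[i]-c[j]))
E
```

```text
plate near edge [ 433.4 -172. ] [429.2  95.1] 0.01565550101535207 267.20561634120554
bar [ 465.3 -159.8] [460.7  87.7] 0.01860708349656348
fence [ 633.4 -165.9] [630.   99.1] 0.012953922922571026
[array([ 609.5, -315. ]), array([ 612.3, -474.7]), array([ 336. , -474.2]), array([ 335. , -313.6])] [ 473.2 -394.4]
long -0.005393682735961517 274.5851525897228
long -0.0016551347452006414 276.29578811887353
short 0.017461166109254966 159.68364443409504
short 0.006683057458776398 160.686601740233
```

```bash
python3 - <<'E'
from h import *
np.set_printoptions(precision=1,suppress=True)
robot.movep([470,-340,330],down(0)); 
i=viewer.camera_info("wrist"); snap("wrist","w_carton"); 
for n in("carton_in","lever_grip","lever_pivot"):
  for d in viewer.pinpoint(n,"wrist")[:2]: print(n,d["confidence"],towld("wrist",d["at"],i))
robot.movep([510,-35,330],down(np.pi/2)); print(robot.observe()['joints'],robot.observe()['t'])
i=viewer.camera_info("wrist"); snap("wrist","w_stage"); np.savez("ws.npz",**i)
for n in("stage_top","fence_face","lever_grip","lever_pivot"):
  for d in viewer.pinpoint(n,"wrist")[:2]: print(n,d["confidence"],towld("wrist",d["at"],i))
print(robot.observe()['t'],robot.observe()['contact_force'])
E
```

```text
carton_in 0.77 [ 479.  -400.4    3.1]
lever_grip 0.84 [ 484.7 -237.5  182.7]
lever_pivot 0.89 [ 533.7 -238.2   58.4]
[ 0.6  0.2 -0.7  1.8  0.1  1.2  1.4] 4.7583
stage_top 0.7 [545.9 -34.9  18.4]
fence_face 0.66 [633.5 -29.9  13.4]
lever_grip 0.71 [ 483.4 -238.7  180.9]
lever_pivot 0.65 [ 533.7 -238.7   57.2]
lever_pivot 0.61 [ 485.8 -238.9  181.4]
5.0083 [0.1 0.3 0.3]
```

View pics/w_stage.png

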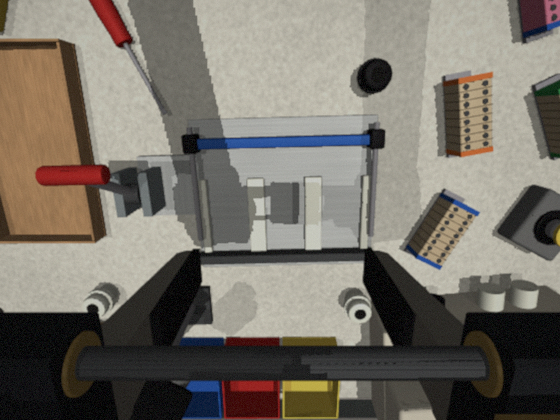

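View pics/w_carton.png

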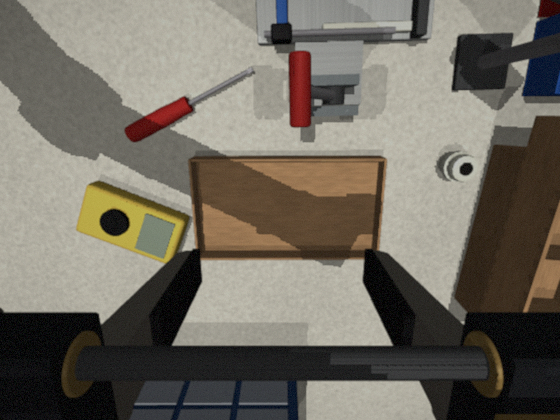

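The stage and carton both show clearly in the wrist views: the stage spans about (190,115)–(385,262) and the carton (192,157)–(385,258). I'll zoom in to get corner pixels.

```bash
python3 - <<'E'
import cv2
a=cv2.imread("pics/w_stage.png")[105:275,170:400]; cv2.imwrite("pics/z1.png",cv2.resize(a,None,fx=3.4,fy=3.4,interpolation=cv2.INTER_CUBIC))
a=cv2.imread("pics/w_carton.png")[145:270,180:400]; cv2.imwrite("pics/z2.png",cv2.resize(a,None,fx=3.4,fy=3.4,interpolation=cv2.INTER_CUBIC))
E
```

```text
(no output)
```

View pics/z1.png

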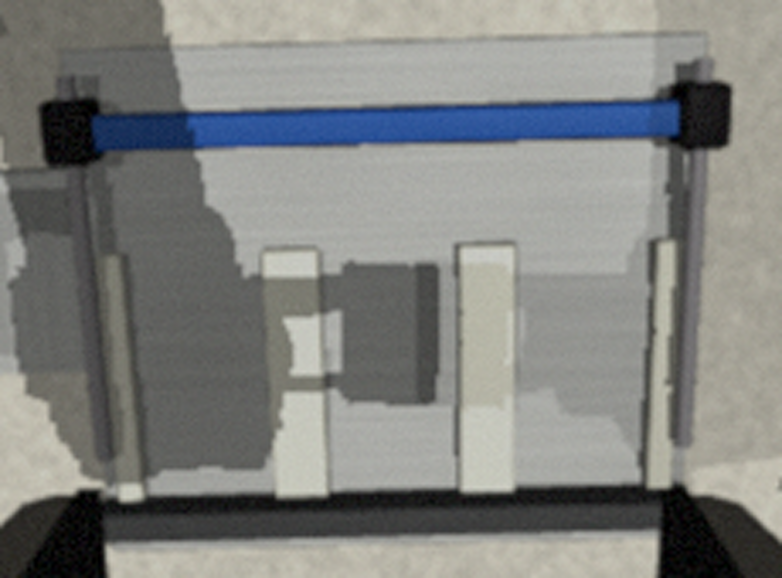

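View pics/z2.png

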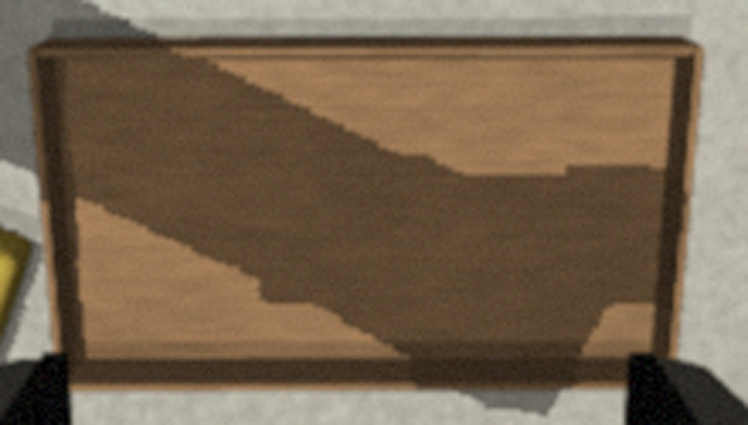

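```bash
python3 - <<'E'
from h import *
np.set_printoptions(precision=1,suppress=True)
i=dict(np.load("ws.npz"))
f=lambda u,v:(u/3.4+170-.35,v/3.4+105-.35)
P=lambda u,v,z:atz("wrist",f(u,v),z,i)[:2]
ya=lambda a,b: np.arctan2(*(b-a)[::-1])
a,b=P(60,50,15),P(708,33,15); print("near edge",a,b,(a+b)/2,ya(a,b)-np.pi/2,np.linalg.norm(b-a))
a,b=P(93,150,40),P(680,137,40); print("pusher face top",a,b,(a+b)/2,ya(a,b)-np.pi/2)
a,b=P(105,500,40),P(660,487,40); print("fence near top",a,b,(a+b)/2,ya(a,b)-np.pi/2)
for q in[(263,250),(318,250),(457,244),(516,244),(275,497),(327,497),(459,492),(513,492)]: print("rib",P(*q,25))
o=robot.observe(); T=Ro.from_rotvec(o["tcp_rot"]).as_matrix()
Rc=i["R"]@T; tc=i["R"]@o["tcp_pos"]+i["t"]   # tool->cam
T2=Ro.from_rotvec(down(0)).as_matrix(); R2=Rc@T2.T; j=dict(camera_matrix=i["camera_matrix"],R=R2,t=tc-R2@np.array([470,-340,330.]))
g=lambda u,v:(u/3.4+180-.35,v/3.4+145-.35)
c=[atz("wrist",g(*q),35,j)[:2] for q in[(30,50),(702,45),(672,388),(62,388)]]
print(c,np.mean(c,0)); 
for x,y in((0,1),(3,2)): print(ya(c[x],c[y]),np.linalg.norm(c[y]-c[x]))
for x,y in((3,0),(2,1)): print(ya(c[x],c[y])-np.pi/2,np.linalg.norm(c[y]-c[x]))
print("toolcam", tc, Rc)
E
```

```text
near edge [ 436.4 -171.2] [430.5  97.4] [433.5 -36.9] 0.021819827307095307 268.62987539616745
pusher face top [ 474.9 -154.2] [470.5  82.5] [472.7 -35.9] 0.01860327828272168
fence near top [ 628.1 -160.9] [622.5  84.9] [625.3 -38. ] 0.022713925509964206
rib [518.9 -88.6]
rib [518.9 -65. ]
rib [516.5  -5.6]
rib [516.6  19.6]
rib [633.4 -87. ]
rib [633.4 -63.2]
rib [631.1  -2.8]
rib [631.2  21.9]
[array([ 337.2, -320.3]), array([ 614.1, -318.5]), array([ 614.4, -472.5]), array([ 339. , -472.4])] [ 476.2 -395.9]
0.006263739847307324 276.82623960018486
-0.000545119929439314 275.4526141296294
0.01143046006558901 152.11945654137685
0.0024060796609794988 153.99407569795187
toolcam [  1.2  29.4 186.3] [[ 0.   1.   0. ]
 [-0.3 -0.   1. ]
 [ 1.  -0.   0.3]]
```

```bash
cat >> h.py <<'E'
SC=np.array([547.3,-34.3]); SY=0.019
CC=np.array([475.,-396.]); CY=0.004
def stage(u,v):
    c,s=np.cos(SY),np.sin(SY); return SC+[c*u-s*v,s*u+c*v]
def carton(u,v):
    c,s=np.cos(CY),np.sin(CY); return CC+[c*u-s*v,s*u+c*v]
def best_rot(pos,jaw):
    """choose half turn nearest joint7 zero / present"""
    q0=np.array(robot.observe()["joints"]); c=[]
    for a in (jaw,jaw+np.pi):
        q=kin.ik(list(pos),down(a))
        if q is not None: c.append((abs(q[6])*.3+np.abs(np.array(q)-q0).max(),a,q))
    if not c: raise RuntimeError("no ik")
    c.sort(key=lambda t:t[0]); return down(c[0][1]),c[0][2]
def wristfit(name,p0,zb,r=45):
    i=viewer.camera_info("wrist"); viewer.read_camera("wrist")
    u=pix("wrist",[p0[0],p0[1],zb+25]); best=None
    for d in viewer.silhouettes(name,"wrist"):
        m=d["mask"]; ys,xs=np.nonzero(m)
        if len(xs)<200: continue
        D=np.hypot(xs.mean()-u[0],ys.mean()-u[1])
        if D<r and (best is None or D<best[0]): best=(D,m,d["confidence"])
    if best is None: return None
    p,f=fitbox([("wrist",best[1].astype(float),i)],strip_boxes(zb),p0,[p0[2]])
    return p,f,best[2],best[0]
E
cat > pick.py <<'E'
import sys
from h import *
np.set_printoptions(precision=3,suppress=True)
n=sys.argv[1]; p0=[float(v) for v in sys.argv[2:5]]
grip(0.9,25)
R,_=best_rot([p0[0],p0[1],260],p0[2]+np.pi/2)
robot.movep([p0[0]-0,p0[1],260],R)
snap("wrist","pk_"+n)
r=wristfit(n,p0,0); print(n,r); print(robot.observe()["t"],robot.observe()["joints"])
E
python3 pick.py strip_a_center 434.5 354.3 0.475
```

```text
strip_a_center (array([436.011, 356.155,   0.466]), np.float64(0.05941057578472131), 0.69, np.float64(1.1419159763949576))
6.9917 [ 0.068  0.506 -1.087  1.727  0.479  1.204  0.898]
```

View pics/pk_strip_a_center.png

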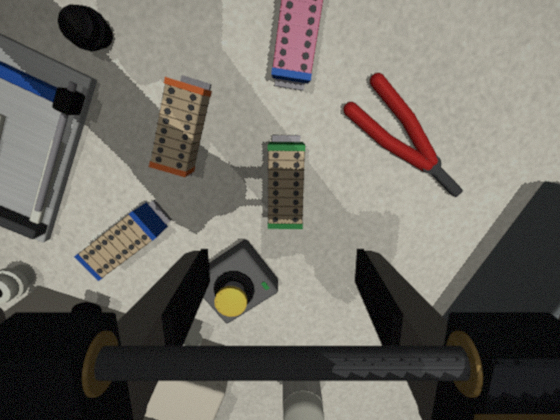

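```bash
cat > pp.py <<'E'
from h import *
np.set_printoptions(precision=3,suppress=True)
G=17   # TCP above strip underside while gripped
def pickup(p,zb,wide=0.9):
    """p: x,y,yaw ; strip underside zb. Arm hovers somewhere above"""
    R,_=best_rot([p[0],p[1],zb+150],p[2]+np.pi/2)
    grip(wide,25)
    robot.movep([p[0],p[1],max(zb+150,215 if zb>10 else 150)],R)
    robot.servo_line([p[0],p[1],zb+60],250)
    robot.servo_line([p[0],p[1],zb+G],100)
    grip(0.0,25); w=robot.observe()["grip_width"]; print("width mm",w*92)
    robot.servo_line([p[0],p[1],215],250)
    print("held",robot.observe()["grip_width"]*92,robot.observe()["contact_force"],robot.observe()["t"])
def putdown(xy,yaw,zb,wide):
    R,q=best_rot([*xy,215],yaw+np.pi/2); print("q",np.array(q))
    robot.movep([*xy,215],R)
    robot.servo_line([*xy,zb+G+20],200)
    robot.servo_line([*xy,zb+G+0.7],50)
    print("f",robot.observe()["contact_force"],robot.observe()["tcp_pos"])
    grip(wide); 
    robot.servo_line([*xy,zb+90],120); robot.servo_line([*xy,215],250); print(robot.observe()["t"])
E
python3 - <<'E'
from pp import *
pickup([436,356.2,.468],0)
putdown(stage(10,-85),SY,15,0.62)
snap("wrist","pl_a"); snap("top","top1")
E
```

```text
width mm 41.74352846094334
held 41.56631273594196 [ 0.109  0.313 -3.122] 10.45
q [ 0.866  0.528 -0.959  1.754  0.478  1.113  1.342]
f [-0.122 -0.458 -2.303] [ 558.737 -119.044   32.381]
15.4917
```

View pics/pl_a.png

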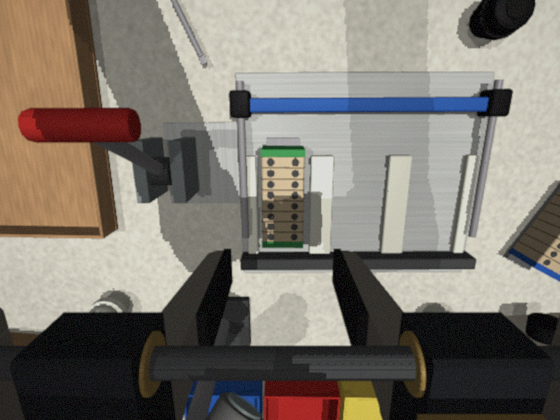

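View pics/top1.png

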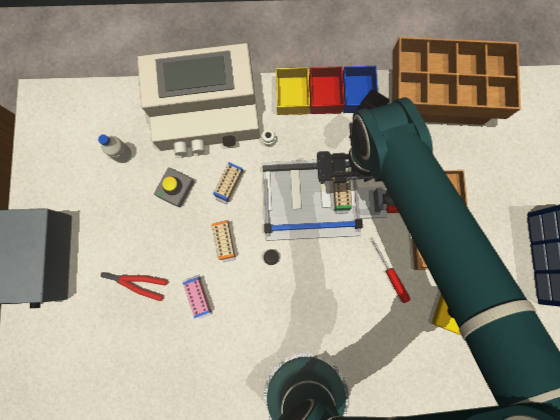

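Strip a stands squarely in the right lane, at (283,197) in the wrist view. Next is b.

```bash
cat > do.py <<'E'
import sys
from pp import *
n=sys.argv[1]; p0=[float(v) for v in sys.argv[2:5]]; lane=float(sys.argv[5])
R,_=best_rot([p0[0],p0[1],250],p0[2]+np.pi/2)
robot.movep([p0[0],p0[1],250],R)
snap("wrist","pk_"+n); r=wristfit(n,p0,0); print(r)
if r is None or r[1]>.12 or np.hypot(*(r[0][:2]-p0[:2]))>8 or abs(r[0][2]-p0[2])>.15: print("check!"); sys.exit()
pickup(r[0],0)
putdown(stage(10,lane),SY,15,0.62)
snap("wrist","pl_"+n)
E
python3 do.py strip_b_center 430.5 215 0.21 0
```

```text
(array([432.062, 215.461,   0.186]), np.float64(0.05189903152556452), 0.82, np.float64(0.6743797751011209))
width mm 41.947281726863125
held 41.50928399168594 [ 0.228 -0.018 -1.822] 20.85
q [ 0.763  0.527 -1.014  1.784  0.497  1.112  1.172]
f [-0.549  0.257 -1.843] [557.11  -34.061  32.369]
25.1917
```

View pics/pl_strip_b_center.png

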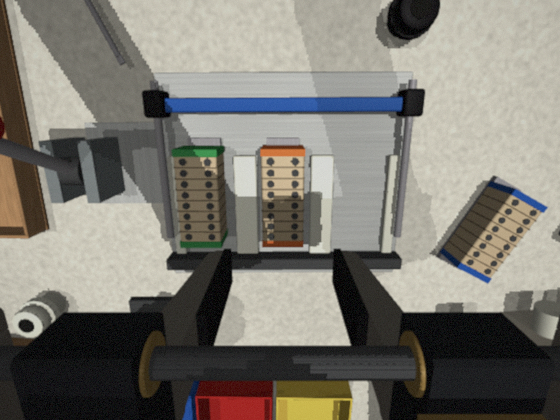

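Both strips are in their lanes, green at (200,197) and orange at (283,196). Strip c is next.

```bash
python3 do.py strip_c_center 598 200.7 -0.465 85
```

```text
(array([598.392, 201.231,  -0.468]), np.float64(0.03236542080212512), 0.65, np.float64(1.8289686554239242))
width mm 41.88047717550924
held 41.76085641020421 [-0.205  0.986 -2.153] 30.1
q [ 0.605  0.521 -1.002  1.785  0.488  1.108  1.026]
f [-0.81   0.5   -2.355] [555.498  50.842  32.365]
34.0417
```

View pics/pl_strip_c_center.png

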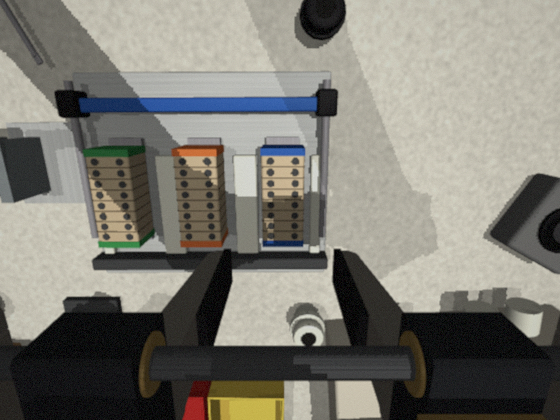

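View pics/pk_strip_c_center.png

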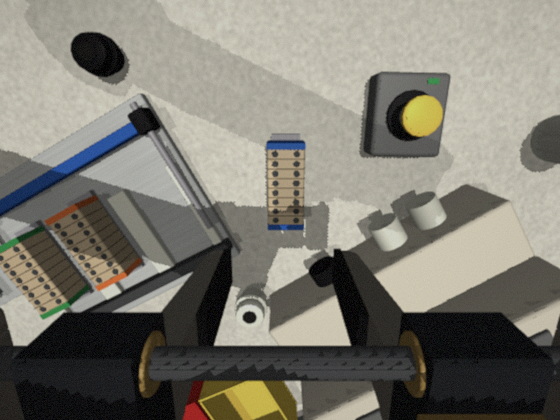

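All three strips are in their lanes. Now the lever: I'll straddle the rod with part-open fingers behind the red grip, push along the arc and watch the force.

```bash
cat > lever.py <<'E'
from h import *
np.set_printoptions(precision=2,suppress=True)
R,q=best_rot([*stage(-105,-205),260],SY+np.pi/2)
def barz(u):
    s=np.clip((u+20)/130,-.366,.366); return 60+130*np.sqrt(1-s*s)
def go(ub,feed): # tool placed as if bar centre at ub
    robot.servo_line([*stage(ub-20,-205),barz(ub)-7],feed)
ax=stage(1,0)-stage(0,0)
def F(): return robot.observe()["contact_force"]
robot.movep([*stage(-105,-205),260],R); grip(0.26)
f0=F(); print("f0",f0)
robot.servo_line([*stage(-105,-205),175],150); print(F())
go(-72,60); print("near",F()-f0)
for ub in (-60,-45,-30,-15,0,12,20):
    go(ub,60); print(ub,F()-f0)
ub=20
while ub<36:
    ub+=1.5; go(ub,15); f=(F()-f0)[:2]@ax; print(ub,round(f,1))
    if f<-20: break
robot.hold(.3); snap("side","lev_side"); snap("wrist","lev_w"); print(F()-f0,robot.observe()["tcp_pos"])
for ub in (12,0,-15,-30,-45,-60,-72): go(ub,80)
print("back",F()-f0)
robot.servo_line([*stage(-107,-205),175],150)
robot.servo_line([*stage(-107,-205),280],250)
snap("wrist","lev_after"); print(robot.observe()["t"])
E
python3 lever.py
```

```text
f0 [-0.13  0.13  0.94]
[-0.17  0.7   0.3 ]
near [ 0.35 -0.39 -0.76]
-60 [-5.8  -0.35  3.77]
-45 [-5.36  0.01  4.67]
-30 [-5.89 -0.65  3.9 ]
-15 [-6.31 -1.32  4.54]
0 [-6.79 -1.76  3.63]
12 [-6.95 -1.9   4.06]
20 [-5.45 -0.36  3.14]
21.5 -6.2
23.0 -7.6
24.5 -7.1
26.0 -7.4
27.5 -7.5
29.0 -7.4
30.5 -8.2
32.0 -8.8
33.5 -12.7
35.0 -16.5
36.5 -20.5
[-18.87   0.29  10.96] [ 561.4  -239.48  173.02]
back [-0.59  0.22 -0.25]
46.1167
```

View pics/lev_side.png

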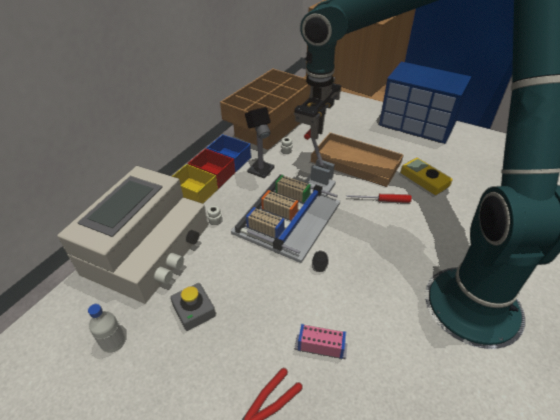

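View pics/lev_after.png

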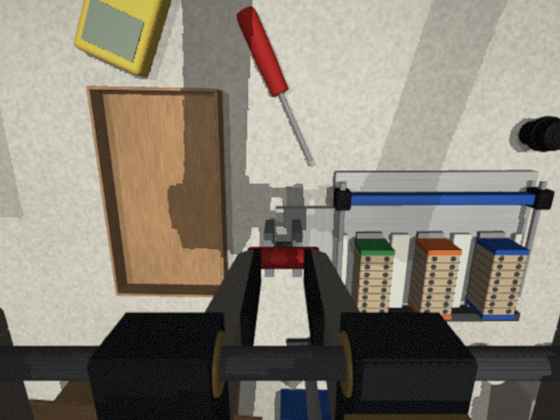

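The force ramped from about 8 N to 20 N, so the lever reached its stop. It then returned with no load. I'll check the strips from above the stage.

```bash
cat > chk.py <<'E'
import sys
from h import *
np.set_printoptions(precision=3,suppress=True)
P=[*stage(0,0),300]; R,_=best_rot(P,SY+np.pi/2); robot.servo_line([*robot.observe()["tcp_pos"][:2],300],250); robot.movep(P,R)
im=snap("wrist",sys.argv[1]); cv2.imwrite("pics/"+sys.argv[1]+"z.png",cv2.resize(im[100:270,150:410],None,fx=3,fy=3,interpolation=cv2.INTER_CUBIC)[:,:,::-1])
c,s=np.cos(SY),np.sin(SY)
for n,l in(("strip_a_center",-85),("strip_b_center",0),("strip_c_center",85)):
    r=wristfit(n,[*stage(27,l),SY],15)
    if r: d=r[0][:2]-SC; print(n,"stage coords",c*d[0]+s*d[1],-s*d[0]+c*d[1],r[0][2]-SY,r[1])
    else: print(n,"not found")
print(robot.observe()["t"])
E
python3 chk.py sq1
```

```text
strip_a_center stage coords 26.492095684312297 -85.71662559303155 0.004080270906145798 0.0540923652652171
strip_b_center stage coords 26.19937385491864 -1.0458583571329991 0.0048784156388369075 0.061191864231118
strip_c_center stage coords 26.581405327535908 83.7010110118078 0.010399413658348438 0.08766490156329587
47.6417
```

View pics/sq1z.png

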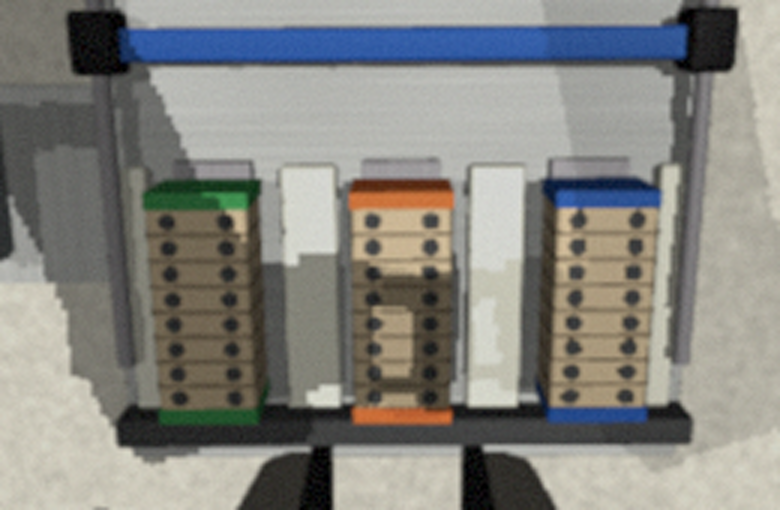

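All three strips are within 0.4 mm of each other at u≈26.4 (nominal 27), flush and square. Now the camera release.

```bash
cat > hov.py <<'E'
from h import *
np.set_printoptions(precision=2,suppress=True)
P=[570,345,230]; R,_=best_rot(P,np.pi/2); robot.movep(P,R); grip(0.0)
i=viewer.camera_info("wrist"); snap("wrist","rel")
for d in viewer.pinpoint("release_top","wrist")[:2]: print(d["confidence"],towld("wrist",d["at"],i))
im=cv2.imread("pics/rel.png"); h=cv2.cvtColor(im,cv2.COLOR_BGR2HSV); m=cv2.inRange(h,(20,150,150),(35,255,255))
n,l,s,c=cv2.connectedComponentsWithStats(m); k=1+np.argsort(-s[1:,4])[:3]
for q in k: print(s[q],c[q],atz("wrist",c[q],76,i))
snap("top","top2")
print(robot.observe()["t"],robot.observe()["joints"])
E
python3 hov.py
```

```text
0.64 [586.14 356.89  77.36]
[ 28 381  38  39 842] [ 45.98 396.4 ] [822.77  52.59  76.  ]
[279 215  22  19 330] [290.77 222.64] [596.6  353.04  76.  ]
[288 198  17   3  39] [296.56 199.26] [571.65 358.71  76.  ]
49.7333 [ 0.01  0.69 -0.96  1.5   0.58  1.26  0.56]
```

View pics/rel.png

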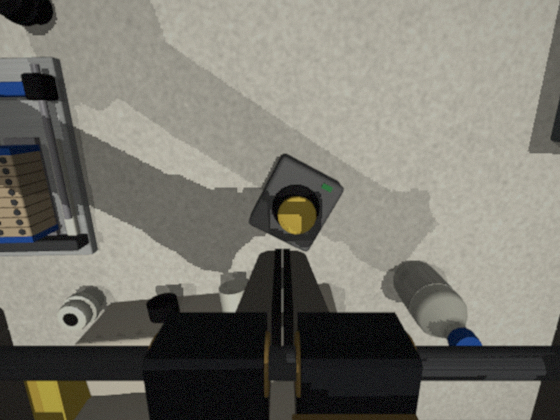

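View pics/top2.png

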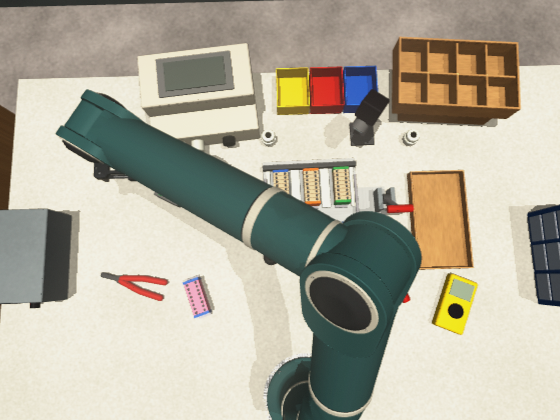

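The button sits at about (297,216) in the wrist view, and the top view shows the strips still lined up. Next I'll press in two stages.

```bash
cat > press.py <<'E'
from h import *
np.set_printoptions(precision=2,suppress=True)
b=atz("wrist",(297,216),76); print(b)
xy=[(b[0]+588)/2,(b[1]+358)/2]; print(xy)
robot.servo_line([*xy,110],200)
f0=robot.observe()["contact_force"]
robot.servo_line([*xy,82],80)
def st(): 
    o=robot.observe(); return o["contact_force"][2]-f0[2], o["tcp_pos"][2],o["t"]
print(st()); z=80
while z>55:
    z-=1; robot.servo_line([*xy,z],15); robot.hold(.1); f=st(); print("%d %.2f %.2f %.2f"%(z,*f))
    if f[0]>5: break
E
python3 press.py
```

```text
[589.24 359.61  76.  ]
[np.float64(588.6185231950237), np.float64(358.8033342748662)]
(np.float64(-0.40345965675704765), np.float64(81.53088354611421), 50.9917)
79 -0.07 79.16 51.44
78 -0.35 78.00 51.79
77 -0.51 76.96 52.14
76 0.30 76.21 52.49
75 0.82 75.10 52.84
74 1.39 74.08 53.19
73 0.85 73.11 53.54
72 1.66 72.07 53.89
71 2.21 71.07 54.24
70 1.01 70.03 54.59
69 1.87 69.07 54.94
68 5.30 68.50 55.29
```

Force jumped to 5.3 N at 68.5 mm, so it's at the halfway stop. I'll hold there about a second, then press fully down.

```bash
cat > press2.py <<'E'
from h import *
xy=robot.observe()["tcp_pos"][:2]; xy=[588.62,358.8]
def st(): 
    o=robot.observe(); return o["contact_force"][2], o["tcp_pos"][2],o["t"]
robot.hold(1.1); print(st())
z=68
while z>50:
    z-=1.5; robot.servo_line([*xy,z],40); f=st(); print("%.1f %.2f %.2f %.2f"%(z,*f))
    if f[0]>22: break
robot.hold(.3); print(st())
robot.servo_line([*xy,82],60); print(st()); robot.servo_line([*xy,215],250)
snap("wrist","rel2"); print(st())
E
python3 press2.py; python3 chk.py sq2
```

```text
(np.float64(5.740526510437561), np.float64(68.51309186167565), 56.3917)
66.5 7.80 67.46 56.64
65.0 9.72 66.06 56.89
63.5 8.38 64.62 57.14
62.0 10.21 63.23 57.39
60.5 10.72 61.82 57.64
59.0 10.91 60.47 57.89
57.5 17.74 60.25 58.14
56.0 24.92 60.09 58.39
(np.float64(24.23521328370196), np.float64(60.10585981584246), 58.6917)
(np.float64(0.39779590964221), np.float64(80.87846458976688), 59.275)
(np.float64(0.13087866304070372), np.float64(212.47813369656282), 60.0083)
strip_a_center stage coords 26.490870893361475 -85.48035795797189 -0.013712882740426655 0.0812953282404536
strip_b_center not found
strip_c_center stage coords 26.735838026789892 83.63775071661536 -0.005450976564705076 0.06874067852892218
62.3167
```

View pics/sq2z.png

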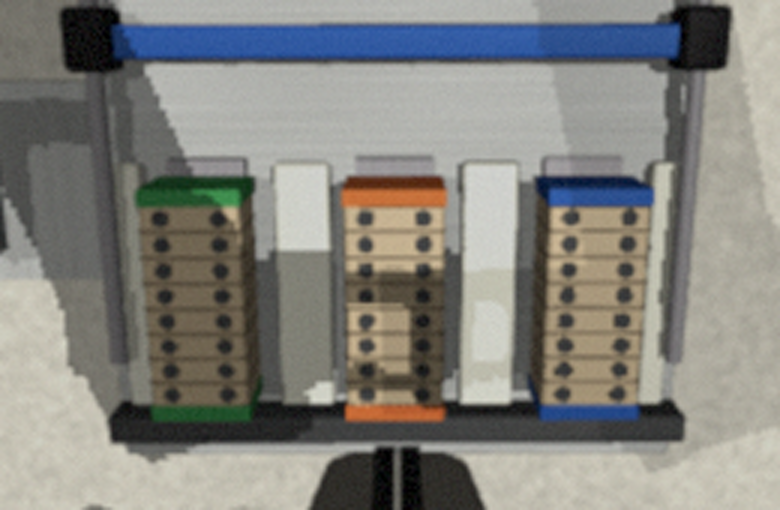

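The photo is done: 1.1 s at half press, bottomed at 60 mm and released. The strips are still square afterwards. Now the carton, carrying high over the lever and re-measuring each strip before picking it up.

```bash
cat > box.py <<'E'
import sys
from pp import *
n,lane,u=sys.argv[1],float(sys.argv[2]),float(sys.argv[3])
p0=[*stage(27,lane),SY]
H=[p0[0],p0[1],270]; R,_=best_rot(H,SY+np.pi/2); robot.movep(H,R); grip(0.62,25)
snap("wrist","bx_"+n); r=wristfit(n,p0,15); print(r,p0)
if r is None or np.hypot(*(r[0][:2]-p0[:2]))>5: print("check!"); sys.exit()
pickup(p0,15,0.62)
x=robot.observe()["tcp_pos"]; robot.servo_line([p0[0],p0[1],310],250)
xy=carton(u,0); R,q=best_rot([*xy,310],CY+np.pi); print("q",np.array(q))
robot.movep([*xy,310],R); print("held",robot.observe()["grip_width"]*92)
robot.servo_line([*xy,60],250); robot.servo_line([*xy,4+G+.7],50)
print("f",robot.observe()["contact_force"],robot.observe()["tcp_pos"])
grip(0.6); robot.servo_line([*xy,90],120); robot.servo_line([*xy,310],300)
snap("wrist","bd_"+n); print(robot.observe()["t"])
E
python3 box.py strip_a_center -85 80
```

```text
(array([ 576.055, -119.407,    0.023]), np.float64(0.04089470269420081), 0.77, np.float64(2.5248508321823016)) [np.float64(575.9100294791965), np.float64(-118.77168882649086), 0.019]
width mm 42.06809500207821
held 41.95059503386642 [-0.134  0.397 -1.742] 66.9583
q [ 0.992  0.542 -0.65   1.373  0.327  1.334  0.339]
held 41.69209553352141
f [-0.891 -0.398 -1.856] [ 555.058 -395.591   21.53 ]
72.6833
```

View pics/bd_strip_a_center.png

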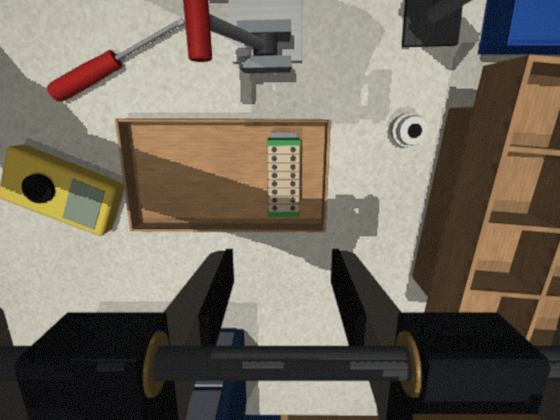

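Strip a is upright in the carton at (284,176). Now b and c.

```bash
python3 box.py strip_b_center 0 0
```

```text
(array([573.822, -35.025,   0.012]), np.float64(0.036732227979950016), 0.97, np.float64(2.3330695126665857)) [np.float64(574.2951266466093), np.float64(-33.78703086494288), 0.019]
width mm 42.125174514277326
held 41.63158657430695 [-1.478 -0.022 -1.675] 77.525
q [ 1.222  0.466 -0.813  1.534  0.346  1.292  0.37 ]
held 41.956246662280506
f [-0.326  0.021 -0.599] [ 475.064 -395.899   21.492]
83.575
```

```bash
python3 box.py strip_c_center 85 -80
```

```text
(array([572.09 ,  49.838,   0.031]), np.float64(0.04501696178528958), 0.95, np.float64(2.65039386841273)) [np.float64(572.680223814022), np.float64(51.1976270966051), 0.019]
width mm 42.08159648522771
held 41.77528095267054 [-0.255  0.145 -2.799] 88.7333
q [ 1.469  0.391 -0.957  1.67   0.333  1.256  0.447]
held 42.25109159360363
f [ 0.175  0.693 -2.024] [ 395.158 -396.281   21.499]
95.1417
```

```bash
python3 - <<'E'
from h import *
snap("wrist","fin_w")
R,_=best_rot([420,-150,400],0); robot.movep([420,-150,400],R); robot.hold(1)
snap("top","fin_top"); snap("side","fin_side"); snap("wrist","fin_w2"); print(robot.observe()["t"])
E
```

```text
97.3667
```

View pics/fin_w.png

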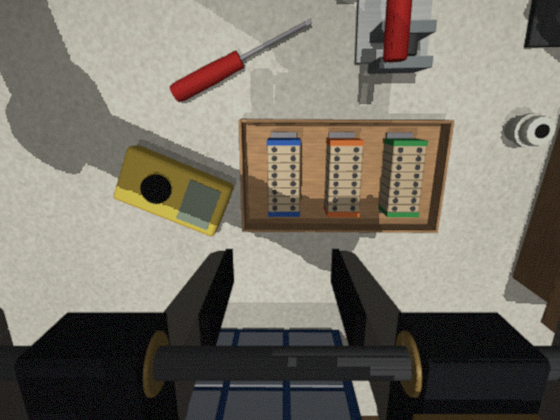

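View pics/fin_top.png

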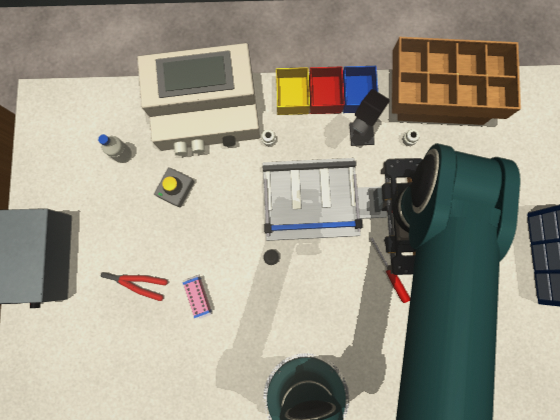

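View pics/fin_side.png

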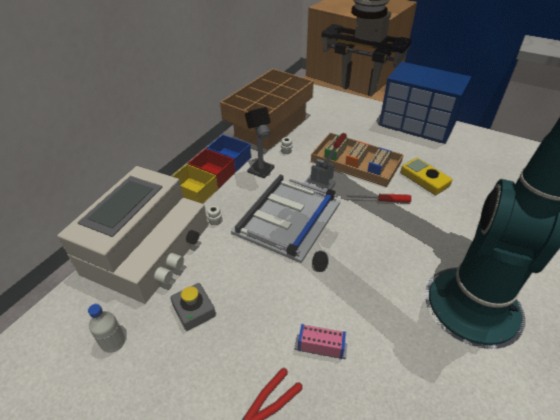

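All three strips stand upright, side by side in the carton: wrist view (284,177), (344,177) and (404,177). The bystanders haven't moved and the arm is clear, so I'm handing in.

```bash
python3 - <<'E'
from h import *
snap("side","last"); robot.job_done(); print(robot.observe()["t"])
E
```

```text
the job is handed in; nothing more can be done
the job is handed in; nothing more can be done
```

The job is done and handed in after about 97 s of the 210 s allowed. I stood the three ivory strips (green, orange and blue end plates) in the stage lanes and left the pink look-alike alone. I then swung the lever to its stop, took the photo and put all three strips in the carton.

- **Squaring:** the lever force rose from about 8 N to 20 N at the stop, and the lever sprang back. All three strips then measured within 0.4 mm of each other along the stage, at about 26.4 mm against a nominal 27.
- **Photo:** I held the halfway stop for just over a second at about 5.5 N, then pressed fully down (bottomed at 60 mm, about 24 N) and let it up. After the photo, the orange strip's silhouette wasn't found in one check, but the picture showed it in place. The next fit, just before I picked it up, put it within about 1.5 mm.
- **Carton:** the last pictures show the three strips upright and side by side, with the bystanders where they were and the arm clear. I noticed no knocked strip during the run.

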